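Nest the water pots and stack the freed plaques on the sloping shelf

TASK

Clear the painting bench: the two pots standing on wooden plaques go into the third pot, which stands on the pan of the bench scale; nest them one after the other, pressing each with a light push until it is snug, but not so hard that it jams. Then stack the two freed plaques one on the other on the sloping shelf, lengthwise up the slope and squarely near its middle, lower ends against the stop; lay each one flat against the slope and the stop while still holding it, do not drop it. Leave the two amber jars and the ink bottle where they stand, keep the stack on the pan and do not knock over any pot.

Things in the scene. Friction and masses are not known exactly. Their poses are not given: they have to be found in the camera images.
- pot_base: round tapered stoneware pot, one of three alike: 95 mm tall, outside diameter 64 mm at the open rim, 39 mm at the foot; wall 5.5 mm (mouth 53 mm inside), about 0.2 kg. This one stands on the pan of the scale, and receives the others. Origin: centre of the foot's underside; z: up the axis to the mouth.
- pot_a: pot like pot_base (same origin and axes), standing on plaque_a. Snug in another pot, its foot is 41 to 44 mm above the outer pot's foot (43 mm stands out above the outer rim): walls touch all round, floors do not meet. A light push down is 8 to 18 N; over 24 N jams it.
- pot_b: pot like pot_base (same origin and axes), standing on plaque_b; nests just as pot_a does, into pot_base or into pot_a. Either of pot_a and pot_b may go in first.
- plaque_a: wooden plaque with a fine carved border, one of two alike: 150 x 50 x 14 mm, 80 g. Lies flat on the bench with a pot standing near its middle. Origin: centre of its underside; x: along its length, y: across its width, z: out of its upper face. Either plaque may go on the shelf first, either end up.
- plaque_b: the other plaque, the same as plaque_a in size, origin and axes; pot_b stands on it.
- slope: board of a fixed wooden shelf, 190 mm up the slope, 130 mm wide, at 30 degrees, rising away from the robot; a stop 33 mm high runs along its lower edge (30 mm above the bench); no sides. Origin: on the surface, mid lower edge, at the stop's inner face; x: up the slope, y: along the stop, z: square out. A plaque in place has its origin at x 75 mm, z 0 (first) or 14 mm (second).
- scale: low grey bench scale, fixed to the bench, 120 x 100 x 16 mm, with a round steel pan 100 mm across over it, pan top 32 mm above the bench when up; pot_base stands on the pan. Origin: centre of the scale's underside, under the pan's centre.
- scale_pan (a joint): how far the pan has sunk, in m (0: up, range 0 to 0.016). Spring: it stays up under the first 2.2 N, then sinks 1 mm for each further 2.5 N of weight and push. A light push takes it past 2 mm for the first pot and past 3 mm for the second, kept up 0.1 s (all three pots' weight alone: at most 2 mm); past 12 mm the pots jam.
- paint_jar: low amber jar with black cap, 42 mm across, 50 mm tall, loose, among the pots; leave alone. Origin: centre of its underside.
- varnish_jar: amber jar with paper band and black cap, 44 mm across, 68 mm tall, loose; leave alone. Origin: centre of its underside.
- ink_bottle: black bottle with white cap, 48 mm across, 120 mm tall, loose; leave alone. Origin: centre of its underside.

How it is judged (in metres and radians):
On the way, in this order (a step that is already met when the one before it is completed fails the run):
1. one of the pots from the plaques sits snugly in the pot on the scale and is pressed lightly (the pan sinks past 2 mm) ((((z of pot_a in the frame of pot_base between 0.039 and 0.047 m and angle between each of pot_a, pot_base's own z axis and vertical below 0.08 rad and horizontal distance between pot_a and pot_base below 0.006 m) and value of joint scale_pan above 0.002 m) or ((z of pot_b in the frame of pot_base between 0.039 and 0.047 m and angle between each of pot_b, pot_base's own z axis and vertical below 0.08 rad and horizontal distance between pot_b and pot_base below 0.006 m) and value of joint scale_pan above 0.002 m))), for 0.1 s.
2. the other pot sits snugly in that one, and is pressed lightly (the pan sinks past 3 mm) ((((z of pot_a in the frame of pot_base between 0.039 and 0.047 m and angle between each of pot_a, pot_base's own z axis and vertical below 0.08 rad and horizontal distance between pot_a and pot_base below 0.006 m) and ((z of pot_b in the frame of pot_a between 0.039 and 0.047 m and angle between each of pot_b, pot_a's own z axis and vertical below 0.08 rad and horizontal distance between pot_b and pot_a below 0.006 m) and value of joint scale_pan above 0.003 m)) or ((z of pot_b in the frame of pot_base between 0.039 and 0.047 m and angle between each of pot_b, pot_base's own z axis and vertical below 0.08 rad and horizontal distance between pot_b and pot_base below 0.006 m) and ((z of pot_a in the frame of pot_b between 0.039 and 0.047 m and angle between each of pot_a, pot_b's own z axis and vertical below 0.08 rad and horizontal distance between pot_a and pot_b below 0.006 m) and value of joint scale_pan above 0.003 m)))), for 0.1 s.
3. one plaque lies flat on the slope, end against the stop, while still held in the fingers ((((z of plaque_a in the frame of slope between -0.003 and 0.004 m and x of plaque_a in the frame of slope between 0.072 and 0.083 m and y of plaque_a in the frame of slope between -0.035 and 0.035 m and angle between the z axis of plaque_a and the z axis of slope, either way round below 0.07 rad and angle between the x axis of plaque_a and the x axis of slope, either way round below 0.15 rad) and contact force between the fingers and plaque_a above 1 N) or ((z of plaque_b in the frame of slope between -0.003 and 0.004 m and x of plaque_b in the frame of slope between 0.072 and 0.083 m and y of plaque_b in the frame of slope between -0.035 and 0.035 m and angle between the z axis of plaque_b and the z axis of slope, either way round below 0.07 rad and angle between the x axis of plaque_b and the x axis of slope, either way round below 0.15 rad) and contact force between the fingers and plaque_b above 1 N))), for 0.2 s.
4. the other plaque lies flat on the first one, end against the stop, while still held in the fingers ((((z of plaque_a in the frame of slope between -0.003 and 0.004 m and x of plaque_a in the frame of slope between 0.072 and 0.083 m and y of plaque_a in the frame of slope between -0.035 and 0.035 m and angle between the z axis of plaque_a and the z axis of slope, either way round below 0.07 rad and angle between the x axis of plaque_a and the x axis of slope, either way round below 0.15 rad) and (z of plaque_b in the frame of slope between 0.011 and 0.018 m and x of plaque_b in the frame of slope between 0.072 and 0.083 m and y of plaque_b in the frame of slope between -0.035 and 0.035 m and angle between the z axis of plaque_b and the z axis of slope, either way round below 0.07 rad and angle between the x axis of plaque_b and the x axis of slope, either way round below 0.15 rad) and contact force between the fingers and plaque_b above 1 N) or ((z of plaque_b in the frame of slope between -0.003 and 0.004 m and x of plaque_b in the frame of slope between 0.072 and 0.083 m and y of plaque_b in the frame of slope between -0.035 and 0.035 m and angle between the z axis of plaque_b and the z axis of slope, either way round below 0.07 rad and angle between the x axis of plaque_b and the x axis of slope, either way round below 0.15 rad) and (z of plaque_a in the frame of slope between 0.011 and 0.018 m and x of plaque_a in the frame of slope between 0.072 and 0.083 m and y of plaque_a in the frame of slope between -0.035 and 0.035 m and angle between the z axis of plaque_a and the z axis of slope, either way round below 0.07 rad and angle between the x axis of plaque_a and the x axis of slope, either way round below 0.15 rad) and contact force between the fingers and plaque_a above 1 N))), for 0.2 s.
At the end, for the whole second after the job is handed in: Pots nested in one upright stack on the pan (within 30 mm of its centre), pan pot lowest, feet 39-47 mm apart, axes within 6 mm; plaques stacked on the slope, flat (0.07 rad), lengthwise (0.15 rad), within 8 mm of the stop, 35 mm of the middle line, origins within 22 mm; all at rest (height (world z) of pot_base above 0.026 m and horizontal distance between pot_base and scale below 0.03 m and angle between pot_base's own z axis and vertical below 0.06 rad and (((z of pot_a in the frame of pot_base between 0.039 and 0.047 m and angle between each of pot_a, pot_base's own z axis and vertical below 0.08 rad and horizontal distance between pot_a and pot_base below 0.006 m) and (z of pot_b in the frame of pot_a between 0.039 and 0.047 m and angle between each of pot_b, pot_a's own z axis and vertical below 0.08 rad and horizontal distance between pot_b and pot_a below 0.006 m)) or ((z of pot_b in the frame of pot_base between 0.039 and 0.047 m and angle between each of pot_b, pot_base's own z axis and vertical below 0.08 rad and horizontal distance between pot_b and pot_base below 0.006 m) and (z of pot_a in the frame of pot_b between 0.039 and 0.047 m and angle between each of pot_a, pot_b's own z axis and vertical below 0.08 rad and horizontal distance between pot_a and pot_b below 0.006 m))) and (((z of plaque_a in the frame of slope between -0.003 and 0.004 m and x of plaque_a in the frame of slope between 0.072 and 0.083 m and y of plaque_a in the frame of slope between -0.035 and 0.035 m and angle between the z axis of plaque_a and the z axis of slope, either way round below 0.07 rad and angle between the x axis of plaque_a and the x axis of slope, either way round below 0.15 rad) and (z of plaque_b in the frame of slope between 0.011 and 0.018 m and x of plaque_b in the frame of slope between 0.072 and 0.083 m and y of plaque_b in the frame of slope between -0.035 and 0.035 m and angle between the z axis of plaque_b and the z axis of slope, either way round below 0.07 rad and angle between the x axis of plaque_b and the x axis of slope, either way round below 0.15 rad) and distance between plaque_a and plaque_b below 0.022 m) or ((z of plaque_b in the frame of slope between -0.003 and 0.004 m and x of plaque_b in the frame of slope between 0.072 and 0.083 m and y of plaque_b in the frame of slope between -0.035 and 0.035 m and angle between the z axis of plaque_b and the z axis of slope, either way round below 0.07 rad and angle between the x axis of plaque_b and the x axis of slope, either way round below 0.15 rad) and (z of plaque_a in the frame of slope between 0.011 and 0.018 m and x of plaque_a in the frame of slope between 0.072 and 0.083 m and y of plaque_a in the frame of slope between -0.035 and 0.035 m and angle between the z axis of plaque_a and the z axis of slope, either way round below 0.07 rad and angle between the x axis of plaque_a and the x axis of slope, either way round below 0.15 rad) and distance between plaque_b and plaque_a below 0.022 m)) and linear speed of each of pot_base, pot_a, pot_b, plaque_a, plaque_b below 0.02 m/s); the robot touches nothing.
It fails at once if the pots pressed so hard that they jam (the pan sinks past 12 mm) (value of joint scale_pan above 0.012 m).
It fails at once if a pot tipped more than 0.6 rad (angle between any of pot_base, pot_a, pot_b's own z axis and vertical above 0.6 rad).
It fails at once if one of the amber jars or the ink bottle shifted more than 40 mm or tipped (distance of any of paint_jar, varnish_jar, ink_bottle from where it was at the start of the episode above 0.04 m or angle between any of paint_jar, varnish_jar, ink_bottle's own z axis and vertical above 0.5 rad).
It also fails if it takes over 72 s, if anything falls off the work surface, if the arm or the gripper's body presses on something with over 40 N, if the wrist force passes 120 N, or if a joint passes its speed limit or range.

ROBOT

A 6-joint arm with a two-finger parallel gripper is mounted at the origin on the work surface. World frame = base frame: x ahead of the robot, y to its left, z up, the work surface at z = 0. Lengths are in mm, angles in rad, forces in N, time in s.
With the tool pointing down it reaches from about 275 to 750 mm from the base axis. Payload 10.2 kg.
Tool frame: the origin (TCP) lies at the centre of the arm's flange, where the gripper is bolted on; the fingertips stand 173 mm ahead of it and the grasp point (between the pads) lies 155 mm ahead of it; z points along the fingers, y is the line along which they close (so a half turn about z gives the same grasp; the last joint's range is limited). The gripper opens to 85 mm and grips with 20 to 120 N. Pads are 22 mm wide; open, the fingers measure 114 mm over their backs; the gripper's body (76 mm by 85 mm) begins 54 mm behind the grasp point. The pads swing forward as they close: fully open they stand 13 mm farther back than shut.
Start: joints at [-1.36, 0.313, 1.498, -0, 1.331, -0.223], TCP at [220.658, -476.385, 404.694] pointing down, gripper open.
Joint ranges: [-2.94, 2.94], [-0.97, 2.17], [0.19, 2.56], [-1.23, 4.37], [0.02, 3.11], [-2.88, 2.88]. Speed limits (rad/s): [2.39, 2.39, 3.01, 3.14, 3.14, 3.14].

INTERFACE

Orientations are given as a unit quaternion [w, x, y, z].
In Python, from rig import ctrl gives the robot as it stands.
- The arm moves only by the shell command python3 steer.py 'ROWS' [OPENING] [FORCE]. ROWS is a JSON list of rows, 1 to 8 of them, each of 6 numbers: dx, dy, dz in mm, then a rotation vector rx, ry, rz in rad; each row is the pose to reach, as a shift and turn from the pose commanded when the command began, along the tool's axes at that moment; what a row does not reach only later rows make up. A row lasts 1/10 s, in which the tool goes at most 50 mm and 0.15 rad, less where a joint would pass 70% of its speed; a pose out of reach is approached as far as the arm can. OPENING is the opening from 0.0 (shut) to 1.0 (fully open), set as the command begins (- or left out keeps the last). The fingers move at their own pace and stop on an object; FORCE is the grip in N (left out, the last holds). Time passes only in rows, so rows that do not move let the fingers close. It prints the time, the measured TCP pose, the force, the opening and the grip force at its end.
- ctrl.sense(): the state, without advancing time (a new reading comes with each control period).
- ctrl.capture(name): name is "side" or "top" or "wrist"; returns the picture (400x640x3 uint8, red, green, blue); there is no depth.
- ctrl.calibration(name): a dict with "fx", "fy", "cx", "cy" (pixels), "position" and "attitude" of the camera in the world. Camera axes: x right, y down, z forward; pixel columns grow to the right and rows downward; lengths in mm; the calibration is good to about 2 mm. A picture is of the moment at which its call begins: read the wrist's pose just before it. calibration takes no time and is no camera call; for the wrist camera it gives the pose at the moment of the call.
- ctrl.finish_job(): hands the job in; it is judged then, once.
The state is a dict: "time_s": time; "joints": joint angles; "dq": joint speeds; "tau": joint torques, N m; "eef_pos": TCP position; "ee_rot": TCP orientation; "force": force on the tool from outside, world axes, zero at the start; "wrist_torque": the same for the moment, N m; "grip_width": opening from 0.0 (shut) to 1.0 (fully open); "grip_force": force on a finger pad.
Only numpy, scipy, OpenCV 4.12 (cv2) and the standard library are available. Lean on these libraries where they do the work, as an engineer would, in place of code of your own. Each camera call takes 0.05 s, during which the arm holds its last target. There are 200 camera calls.

## Working session

There is one attempt and no reset: what is moved stays moved. The work goes in short steps, Python scripts to look and compute and a shell command to move; the robot and the scene stay as the last step left them, time stands still between calls to the robot, and variables do not carry over. Pictures are saved under pics/ and viewed, at most 10 in all, crops included, and the job is handed in when it is done.

```bash
ls; mkdir -p pics
python3 - <<'E'
from rig import ctrl
import cv2,json
s=ctrl.sense(); print({k:s[k] for k in('time_s','eef_pos','ee_rot','force','grip_width')})
for n in("side","top","wrist"):
    c=ctrl.calibration(n); print(n,c)
    cv2.imwrite(f"pics/{n}0.png",ctrl.capture(n)[:,:,::-1])
E
```

```text
pics
rig.py
steer.py
{'time_s': 0.0, 'eef_pos': array([ 220.64763224, -476.34083359,  404.13325761]), 'ee_rot': array([-6.53563779e-04,  9.76568353e-01,  2.15206470e-01,  5.82464844e-07]), 'force': array([ 0.1157209 , -0.45771657,  0.89667362]), 'grip_width': 0.9938576500025414}
side {'fx': 456.0076203792399, 'fy': 456.0076203792399, 'cx': 322.6316034130237, 'cy': 196.36071814779547, 'position': array([197.92457623, 577.43551564, 861.70456037]), 'attitude': array([ 0.09235307, -0.24978371,  0.90131392, -0.34163171])}
top {'fx': 456.72993363417373, 'fy': 456.72993363417373, 'cx': 315.46553478034906, 'cy': 187.66741467340424, 'position': array([ 396.92408604,  -42.85137964, 1038.9009955 ]), 'attitude': array([-0.06106246,  0.71149315, -0.69803749,  0.05284441])}
wrist {'fx': 277.5019767407414, 'fy': 277.5019767407414, 'cx': 320.5697222517016, 'cy': 202.23573715958136, 'position': array([ 284.44433637, -446.53835667,  372.48966227]), 'attitude': array([ 0.11533258,  0.83485457, -0.53302092, -0.07486611])}
```

View pics/top0.png

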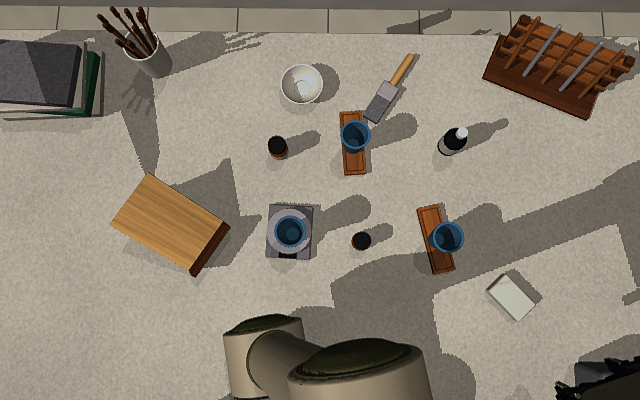

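View pics/side0.png

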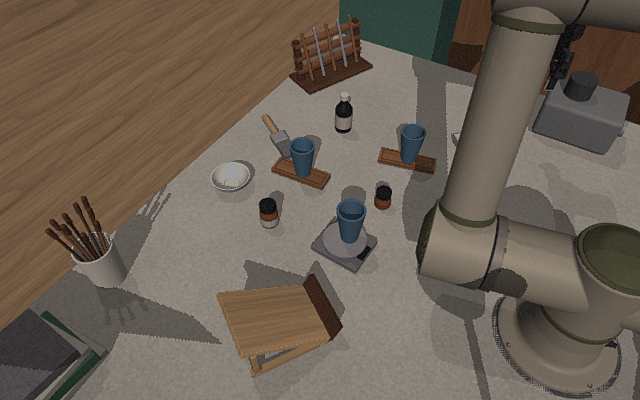

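The top view shows the blue pots near (354,136) and (446,237) on plaques, and the third at (289,230) on the scale. The shelf is at (170,222) with its stop on the right. The side view shows the same pots at (303,155), (411,142) and (350,217).

```bash
cat > h.py <<'E'
import numpy as np, cv2
from scipy.spatial.transform import Rotation as Ro
from scipy.optimize import least_squares
from rig import ctrl
def R(q): return Ro.from_quat([q[1],q[2],q[3],q[0]])
def rays(c,px):
    px=np.atleast_2d(np.asarray(px,float))
    d=np.c_[(px[:,0]-c['cx'])/c['fx'],(px[:,1]-c['cy'])/c['fy'],np.ones(len(px))]
    return R(c['attitude']).apply(d)
def onz(c,px,z):
    d=rays(c,px);p=c['position']; return p+d*((z-p[2])/d[:,2])[:,None]
def tri(cs,pxs):
    A=np.zeros((3,3));b=np.zeros(3)
    for c,p in zip(cs,pxs):
        d=rays(c,p)[0];d/=np.linalg.norm(d);M=np.eye(3)-np.outer(d,d);A+=M;b+=M@c['position']
    return np.linalg.solve(A,b)
def masks(im):
    hsv=cv2.cvtColor(im,cv2.COLOR_RGB2HSV)
    return dict(blue=cv2.inRange(hsv,(95,90,25),(125,255,255)),
      red=cv2.inRange(hsv,(3,130,60),(13,255,220)), wood=cv2.inRange(hsv,(11,80,90),(22,200,255)))
def blobs(m,amin):
    m=cv2.morphologyEx(m,cv2.MORPH_CLOSE,np.ones((3,3),np.uint8))
    cs,_=cv2.findContours(m,cv2.RETR_EXTERNAL,cv2.CHAIN_APPROX_NONE)
    return [k[:,0,:] for k in cs if cv2.contourArea(k)>amin]
def rim(c,k,z,r=32.):
    "circle of radius r on plane z through the camera-side part of a pot outline"
    P=onz(c,k,z)[:,:2]; cam=c['position'][:2]; x=P.mean(0)
    for _ in range(5):
        u=(x-cam)/np.linalg.norm(x-cam); S=P[(P-x)@u<8]
        f=least_squares(lambda x:np.linalg.norm(S-x,axis=1)-r,x,loss='soft_l1'); x=f.x
    return x,np.sqrt(np.mean(f.fun**2))
def move(p,toolR):
    "tool-axis shift+rotvec from the present pose to TCP position p, orientation toolR"
    s=ctrl.sense();R0=R(s['ee_rot'])
    return np.round(R0.inv().apply(np.asarray(p)-s['eef_pos']),1),np.round((R0.inv()*toolR).as_rotvec(),3)
def frame(x,z):
    "tool orientation with z along z and y (closing) square to x"
    z=np.array(z,float)/np.linalg.norm(z);x=np.array(x,float);x-=z*(x@z);x/=np.linalg.norm(x)
    return Ro.from_matrix(np.c_[x,np.cross(z,x),z])
E
python3 - <<'E'
from h import *
for n in("top","side"):
    im=cv2.imread(f"pics/{n}0.png")[:,:,::-1].copy();c=ctrl.calibration(n);M=masks(im)
    for k in blobs(M['blue'],150):
        m=k.mean(0); print(n,'blue',m.round(),len(k),[ (z,*[np.round(v,1) for v in rim(c,k,z)]) for z in(109,127)])
    for col,a in(('red',150),('wood',1500)):
        for k in blobs(M[col],a):
            r=cv2.minAreaRect(k);print(n,col,np.round(k.mean(0)),np.round(cv2.boxPoints(r)).tolist(),cv2.approxPolyDP(k,4,True)[:,0].tolist())
E
```

```text
top blue [447. 237.] 90 [(109, array([ 452.2, -296.2]), np.float64(2.8)), (127, array([ 451.6, -292. ]), np.float64(3.0))]
top blue [290. 231.] 86 [(109, array([459.1,  21. ]), np.float64(0.8)), (127, array([458.5,  20.3]), np.float64(1.1))]
top blue [354. 135.] 85 [(109, array([ 659. , -111.3]), np.float64(3.3)), (127, array([ 654.5, -110.6]), np.float64(3.5))]
top red [434. 239.] [[415.0, 209.0], [438.0, 203.0], [455.0, 269.0], [433.0, 275.0]] [[437, 204], [417, 209], [434, 273], [455, 268], [451, 253], [427, 241], [442, 221]]
top red [353. 160.] [[342.0, 143.0], [363.0, 141.0], [366.0, 173.0], [344.0, 175.0]] [[342, 143], [344, 173], [365, 172], [363, 148], [351, 154]]
top red [349. 117.] [[339.0, 112.0], [360.0, 110.0], [362.0, 126.0], [340.0, 128.0]] [[360, 111], [340, 112], [341, 128], [350, 119], [361, 120]]
top red [565.  68.] [[483.0, 77.0], [513.0, 4.0], [636.0, 54.0], [607.0, 127.0]] [[521, 15], [509, 35], [499, 39], [484, 77], [587, 118], [590, 109], [581, 107], [579, 98], [592, 104], [596, 95], [587, 90], [604, 90], [595, 82], [600, 77], [616, 81], [610, 69], [627, 72], 
[... 2309 characters left out ...]
367], [252, 377], [329, 341]]
side wood [147. 123.] [[0.0, 330.0], [0.0, 0.0], [341.0, 0.0], [341.0, 330.0]] [[0, 330], [75, 264], [70, 252], [44, 232], [50, 227], [74, 246], [69, 236], [48, 223], [50, 218], [66, 224], [77, 238], [61, 216], [66, 212], [80, 233], [87, 232], [73, 209], [77, 202], [94, 230], [80, 199], [85, 195], [102, 231], [109, 234], [294, 70], [293, 39], [300, 41], [296, 46], [304, 45], [298, 59], [304, 65], [298, 71], [308, 69], [313, 79], [310, 66], [318, 59], [308, 60], [316, 51], [310, 43], [312, 27], [318, 38], [328, 36], [319, 44], [321, 49], [330, 47], [323, 60], [331, 59], [335, 70], [333, 57], [341, 52], [331, 49], [338, 38], [328, 34], [336, 31], [338, 0], [0, 0]]
```

```bash
sed -i 's/camera-side part/far part/; s/@u<8/@u>-8/' h.py
python3 - <<'E'
from h import *
for n in("top","side"):
    im=cv2.imread(f"pics/{n}0.png")[:,:,::-1].copy();c=ctrl.calibration(n);M=masks(im)
    for k in blobs(M['blue'],150):
        m=k.mean(0); print(n,'blue',m.round(),[ (z,*[np.round(v,1) for v in rim(c,k,z)]) for z in(109,127)])
t,s=ctrl.calibration('top'),ctrl.calibration('side')
for z,pt,ps in((125,(147,172),(217,294)),(125,(109,224),(245,354))):
    print('slope top corner',tri([t,s],[pt,ps]).round(1),onz(t,pt,z).round(1),onz(s,ps,z).round(1))
for nm,px in(('b',[(417,208),(438,203),(455,268),(434,273)]),('a',[(340,112),(360,111),(366,172),(344,174)])):
    P=onz(t,px,14)[:,:2];print(nm,P.round(1).tolist(),'centre',P.mean(0).round(1),'x',np.round(P[:2].mean(0)-P[2:].mean(0),1))
E
```

```text
top blue [447. 237.] [(109, array([ 451.9, -298.6]), np.float64(1.2)), (127, array([ 450.6, -292.9]), np.float64(1.5))]
top blue [290. 231.] [(109, array([457.2,  19.5]), np.float64(0.9)), (127, array([455.4,  17.9]), np.float64(1.2))]
top blue [354. 135.] [(109, array([ 662.2, -111.1]), np.float64(1.2)), (127, array([ 656.4, -109.5]), np.float64(1.6))]
side blue [350. 219.] [(109, array([463.9,   8. ]), np.float64(1.2)), (127, array([457.2,  22.4]), np.float64(1.6))]
side blue [302. 156.] [(109, array([ 664.4, -108.1]), np.float64(1.5)), (127, array([652.8, -90.9]), np.float64(1.9))]
side blue [411. 142.] [(109, array([ 452.3, -297.5]), np.float64(1.4)), (127, array([ 445.9, -275.7]), np.float64(1.8))]
slope top corner [573.4 316.9 120.5] [[571.7 314.7 125. ]] [[572.  318.7 125. ]]
slope top corner [462.4 382.  125.3] [[463.9 382.9 125. ]] [[460.8 381.5 125. ]]
b [[521.3, -258.8], [533.6, -306.2], [389.8, -340.3], [378.1, -293.9]] centre [ 455.7 -299.8] x [143.5  34.5]
a [[743.6, -83.0], [746.8, -129.6], [601.9, -143.9], [596.3, -93.7]] centre [ 672.2 -112.6] x [146.1  12.5]
```

```bash
T='[285,-64.7,84,0,0,0]'; python3 steer.py '[[120,-28,30,0,0,0],[285,-64.7,84,0,0,0],[285,-64.7,84,0,0,0],[285,-64.7,84,0,0,0],[285,-64.7,84,0,0,0],[285,-64.7,84,0,0,0],[285,-64.7,84,0,0,0],[285,-64.7,84,0,0,0]]' 1.0 60
python3 - <<'E'
from h import *
s=ctrl.sense();print(s['eef_pos'].round(1),s['force'].round(1))
print(move((452.1,-298,245),R(s['ee_rot'])))
c=ctrl.calibration('wrist');im=ctrl.capture('wrist');cv2.imwrite('pics/w1.png',im[:,:,::-1])
for k in blobs(masks(im)['blue'],300): print(k.mean(0).round(), [np.round(v,1) for v in rim(c,k,109)])
E
```

```text
time_s: 0.95
eef_pos: [452.6, -297.1, 320.1]
ee_rot: [-0.0, 0.976, 0.216, -0.0]
force: [-0.0, -0.9, -0.3]
grip_width: 1.0
grip_force: 0.0
[ 452.6 -297.1  320.1] [-0.  -0.9 -0.3]
(array([-0.8,  0.6, 75.1]), array([0., 0., 0.]))
[319. 194.] [array([ 449.2, -299.2]), np.float64(nan)]
  return _methods._mean(a, axis=axis, dtype=dtype,
  ret = ret.dtype.type(ret / rcount)
```

View pics/w1.png

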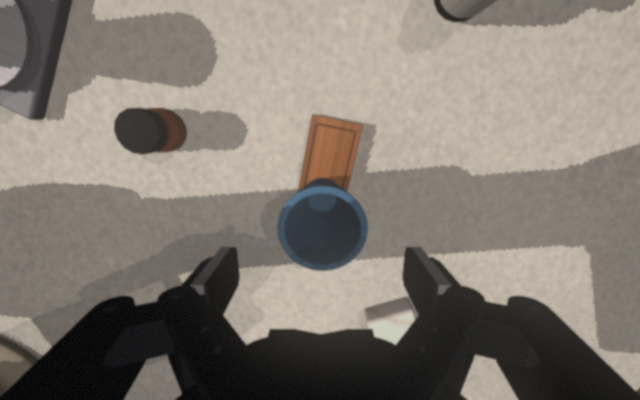

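The pot is centred between the fingers, with its rim at about (322,227). I'll descend and grip.

```bash
python3 steer.py '[[0,0,40,0,0,0],[0,0,75,0,0,0],[0,0,75,0,0,0],[0,0,75,0,0,0]]' && python3 steer.py '[[0,0,0,0,0,0],[0,0,0,0,0,0],[0,0,0,0,0,0],[0,0,0,0,0,0],[0,0,0,0,0,0],[0,0,0,0,0,0]]' 0.0 60
```

```text
time_s: 1.4
eef_pos: [451.6, -299.0, 246.9]
ee_rot: [0.0, 0.977, 0.214, 0.0]
force: [-0.3, -0.8, 0.5]
grip_width: 1.004
grip_force: 0.0
time_s: 2.0
eef_pos: [452.4, -298.3, 248.3]
ee_rot: [0.002, 0.977, 0.215, 0.001]
force: [-1.7, 0.8, 10.1]
grip_width: 0.715
grip_force: 62.7
```

```bash
python3 steer.py '[[0,0,-10,0,0,0],[0,0,-50,0,0,0],[0,0,-100,0,0,0],[0,0,-145,0,0,0],[0,0,-145,0,0,0],[0,0,-145,0,0,0]]'
python3 - <<'E'
from h import *
s=ctrl.sense();print(s['eef_pos'].round(1),s['force'].round(1))
print(move((456.3,20.2,s['eef_pos'][2]),R(s['ee_rot'])))
for n in('top','side'):
    c=ctrl.calibration(n);im=ctrl.capture(n);cv2.imwrite(f'pics/{n}1.png',im[:,:,::-1])
E
```

```text
time_s: 2.6
eef_pos: [451.8, -297.6, 391.7]
ee_rot: [0.001, 0.977, 0.215, 0.0]
force: [0.4, 0.4, -2.5]
grip_width: 0.714
grip_force: 66.1
[ 451.8 -297.6  391.7] [ 0.4  0.4 -2.5]
(array([ 137.7, -286.5,   -0.4]), array([0., 0., 0.]))
```

View pics/side1.png

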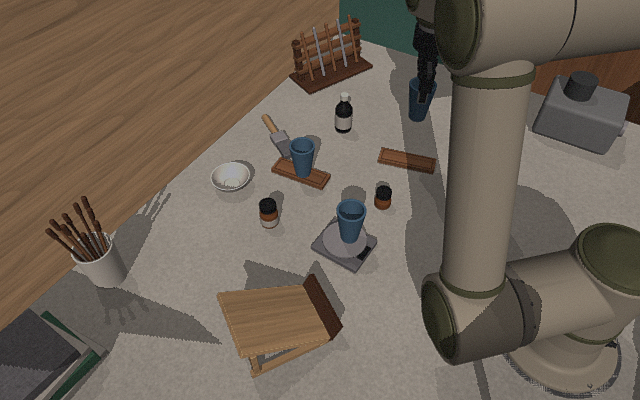

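The pot is held upright at (418,100), and its plaque is now free at (406,160). I'll carry it over the pan.

```bash
python3 steer.py '[[20,-42,0,0,0,0],[40,-83,0,0,0,0],[60,-125,0,0,0,0],[80,-166,0,0,0,0],[100,-208,0,0,0,0],[120,-250,0,0,0,0],[137.7,-286.5,0,0,0,0],[137.7,-286.5,0,0,0,0]]'; python3 steer.py '[[0,0,0,0,0,0],[0,0,0,0,0,0]]'
python3 - <<'E'
from h import *
s=ctrl.sense();print(s['eef_pos'].round(1),s['force'].round(1))
ims=[]
for n in('wrist','side'):
    im=ctrl.capture(n)[:,:,::-1]; cv2.imwrite(f'pics/{n}2.png',im); ims.append(im)
c=np.hstack([cv2.resize(ims[0][0:400,160:480],(400,500)),cv2.resize(ims[1][60:310,250:450],(400,500))])
cv2.imwrite('pics/c2.png',c)
E
```

```text
time_s: 3.5
eef_pos: [456.0, 23.6, 389.5]
ee_rot: [-0.001, 0.976, 0.218, -0.001]
force: [0.4, -0.1, -1.9]
grip_width: 0.716
grip_force: 66.5
time_s: 3.7
eef_pos: [456.6, 19.2, 390.0]
ee_rot: [-0.0, 0.977, 0.215, -0.001]
force: [0.2, -0.7, -2.9]
grip_width: 0.716
grip_force: 66.5
[456.6  19.2 390. ] [ 0.2 -0.7 -2.9]
```

View pics/c2.png

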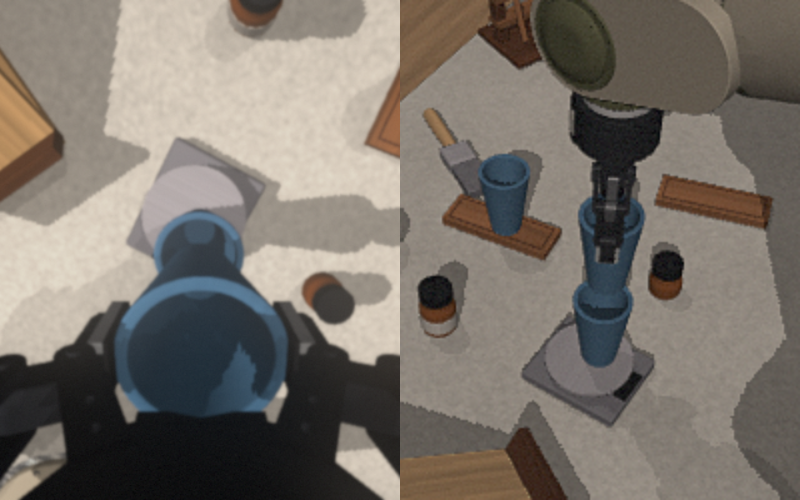

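It's aligned: the held foot is above the mouth of the pan pot in both views. I'll lower it.

```bash
python3 steer.py '[[0,0,20,0,0,0],[0,0,32,0,0,0],[0,0,45,0,0,0],[0,0,58,0,0,0],[0,0,70,0,0,0],[0,0,72,0,0,0],[0,0,72,0,0,0]]'; python3 steer.py '[[0,0,2,0,0,0],[0,0,4,0,0,0],[0,0,4,0,0,0],[0,0,4,0,0,0]]'
```

```text
time_s: 4.5
eef_pos: [456.7, 19.4, 318.7]
ee_rot: [-0.0, 0.977, 0.215, -0.0]
force: [0.7, -0.5, -1.7]
grip_width: 0.714
grip_force: 66.5
time_s: 4.9
eef_pos: [456.6, 20.0, 314.8]
ee_rot: [0.0, 0.977, 0.215, 0.0]
force: [-0.1, 0.8, -1.6]
grip_width: 0.714
grip_force: 66.5
```

```bash
python3 steer.py '[[0,0,2,0,0,0],[0,0,4,0,0,0],[0,0,4,0,0,0],[0,0,4,0,0,0]]'; python3 steer.py '[[0,0,1,0,0,0],[0,0,2,0,0,0],[0,0,2,0,0,0],[0,0,2,0,0,0]]';  python3 steer.py '[[0,0,1,0,0,0],[0,0,2,0,0,0],[0,0,2,0,0,0],[0,0,2,0,0,0]]' | grep -E 'eef|force'
```

```text
time_s: 5.3
eef_pos: [456.6, 19.9, 310.6]
ee_rot: [-0.0, 0.977, 0.215, -0.0]
force: [0.2, 0.7, -3.0]
grip_width: 0.716
grip_force: 66.5
time_s: 5.7
eef_pos: [456.7, 19.9, 308.9]
ee_rot: [0.0, 0.977, 0.215, 0.0]
force: [1.3, -0.1, 1.1]
grip_width: 0.714
grip_force: 66.7
eef_pos: [456.7, 19.9, 307.0]
force: [1.1, -0.1, 4.7]
grip_force: 67.0
```

```bash
python3 steer.py '[[0,0,1,0,0,0],[0,0,2,0,0,0],[0,0,2,0,0,0],[0,0,2,0,0,0]]' | grep -E 'eef|force';  python3 steer.py '[[0,0,1,0,0,0],[0,0,1,0,0,0],[0,0,1,0,0,0],[0,0,1,0,0,0]]' | grep -E 'eef|force'
python3 - <<'E'
from h import *
im=ctrl.capture('side')[:,:,::-1]; cv2.imwrite('pics/side3.png',im)
cv2.imwrite('pics/c3.png',cv2.resize(im[120:280,270:430],(480,480)))
E
```

```text
eef_pos: [456.8, 20.0, 305.3]
force: [0.7, 0.6, 7.7]
grip_force: 67.2
eef_pos: [456.9, 20.0, 304.5]
force: [0.4, 1.4, 10.4]
grip_force: 67.3
```

View pics/c3.png

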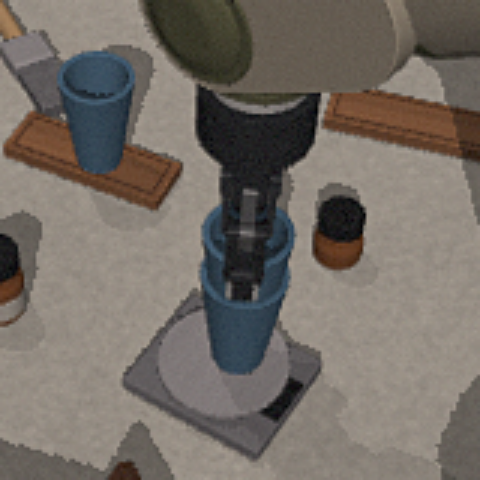

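The pot is nested evenly and the push is about 13 N. I'll ease off, release and go to the second pot.

```bash
python3 steer.py '[[0,0,-2,0,0,0],[0,0,-3,0,0,0],[0,0,-3,0,0,0]]' | grep -E 'eef|force'; python3 steer.py '[[0,0,0,0,0,0],[0,0,0,0,0,0],[0,0,0,0,0,0],[0,0,0,0,0,0],[0,0,0,0,0,0]]' 1.0 | grep -E 'eef|force|wid'; python3 steer.py '[[0,0,-20,0,0,0],[0,0,-50,0,0,0],[0,0,-90,0,0,0],[0,0,-90,0,0,0]]' | grep -E 'eef|force'; python3 steer.py '[[27,41,0,0,0,0],[54,82,0,0,0,0],[81,123,0,0,0,0],[108,164,0,0,0,0],[133,204.4,0,0,0,0],[133,204.4,70,0,0,0],[133,204.4,70,0,0,0],[133,204.4,70,0,0,0]]'
python3 - <<'E'
from h import *
s=ctrl.sense()
print(move((663.3,-109.6,247),R(s['ee_rot'])))
for n in('top','side'):
    c=ctrl.calibration(n);im=ctrl.capture(n);cv2.imwrite(f'pics/{n}4.png',im[:,:,::-1])
    for k in blobs(masks(im)['blue'],150):
        print(n,k.mean(0).round(),[(z,*[np.round(v,1) for v in rim(c,k,z)]) for z in(109,170)])
E
```

```text
eef_pos: [456.7, 19.9, 306.9]
force: [-0.2, 0.5, 4.8]
grip_force: 66.9
eef_pos: [456.5, 20.0, 306.6]
force: [1.1, -0.6, -0.9]
grip_width: 1.0
grip_force: 0.0
eef_pos: [457.0, 20.0, 401.1]
force: [0.5, 0.2, -0.5]
grip_force: 0.0
time_s: 8.95
eef_pos: [662.9, -109.7, 321.9]
ee_rot: [-0.002, 0.977, 0.215, -0.003]
force: [0.2, 0.1, 0.7]
grip_width: 0.995
grip_force: 0.0
(array([ 0.8,  0.5, 74.9]), array([0., 0., 0.]))
side [351. 213.] [(109, array([480.8, -28.7]), np.float64(0.9)), (170, array([456.6,  23.3]), np.float64(1.5))]
side [302. 156.] [(109, array([ 660.7, -104.4]), np.float64(5.5)), (170, array([620.3, -46.3]), np.float64(5.3))]
```

```bash
python3 steer.py '[[0.8,0.5,40,0,0,0],[0.8,0.5,75,0,0,0],[0.8,0.5,75,0,0,0],[0.8,0.5,75,0,0,0]]'|grep -E 'eef|force' && python3 steer.py '[[0,0,0,0,0,0],[0,0,0,0,0,0],[0,0,0,0,0,0],[0,0,0,0,0,0],[0,0,0,0,0,0],[0,0,0,0,0,0]]' 0.0 60; python3 steer.py '[[0,0,-10,0,0,0],[0,0,-50,0,0,0],[0,0,-100,0,0,0],[0,0,-145,0,0,0],[0,0,-190,0,0,0],[0,0,-190,0,0,0],[0,0,-190,0,0,0]]'
python3 - <<'E'
from h import *
s=ctrl.sense()
print(move((456.6,20.2,s['eef_pos'][2]),R(s['ee_rot'])))
E
```

```text
eef_pos: [664.5, -109.8, 254.1]
force: [0.5, 0.0, 0.1]
grip_force: 0.0
time_s: 10.05
eef_pos: [664.6, -109.7, 255.2]
ee_rot: [0.001, 0.977, 0.215, 0.002]
force: [-1.2, 1.0, 9.1]
grip_width: 0.714
grip_force: 63.7
time_s: 10.75
eef_pos: [663.8, -109.6, 442.9]
ee_rot: [0.001, 0.977, 0.215, 0.001]
force: [0.6, 0.6, -3.9]
grip_width: 0.707
grip_force: 66.2
(array([-133.4, -204.9,   -0.5]), array([0., 0., 0.]))
```

```bash
python3 steer.py '[[-25,-38,0,0,0,0],[-50,-77,0,0,0,0],[-75,-115,0,0,0,0],[-100,-154,0,0,0,0],[-120,-185,0,0,0,0],[-133.4,-204.9,0,0,0,0],[-133.4,-204.9,0,0,0,0],[-133.4,-204.9,0,0,0,0]]'; python3 steer.py '[[0,0,0,0,0,0],[0,0,0,0,0,0]]'
python3 - <<'E'
from h import *
ims=[]
for n in('wrist','side'):
    im=ctrl.capture(n)[:,:,::-1]; cv2.imwrite(f'pics/{n}5.png',im); ims.append(im)
c=np.hstack([cv2.resize(ims[0][0:400,160:480],(400,500)),cv2.resize(ims[1][60:310,250:450],(400,500))])
cv2.imwrite('pics/c5.png',c)
E
```

```text
time_s: 11.55
eef_pos: [456.8, 20.2, 441.1]
ee_rot: [-0.0, 0.977, 0.215, -0.001]
force: [-0.1, -0.1, -2.2]
grip_width: 0.712
grip_force: 66.4
time_s: 11.75
eef_pos: [457.5, 19.7, 441.1]
ee_rot: [-0.0, 0.977, 0.215, -0.001]
force: [0.5, -0.5, -2.1]
grip_width: 0.71
grip_force: 66.4
```

View pics/c5.png

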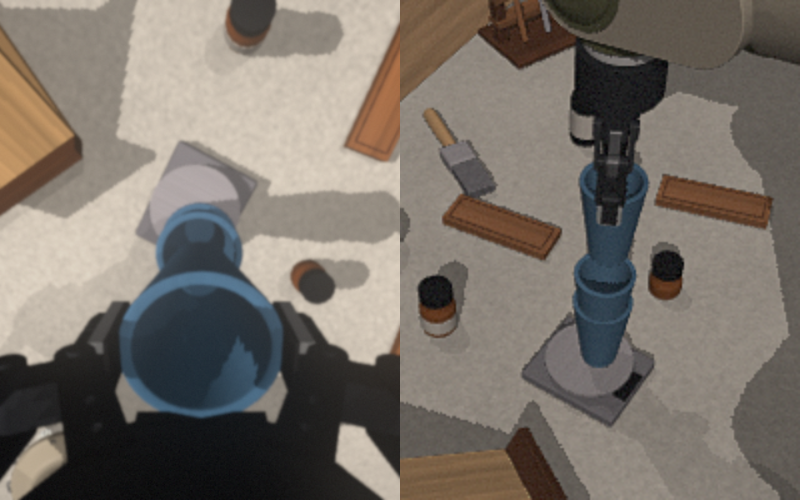

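The second pot is lined up over the nested pair. I'll lower it.

```bash
python3 steer.py '[[0,0,20,0,0,0],[0,0,32,0,0,0],[0,0,45,0,0,0],[0,0,58,0,0,0],[0,0,70,0,0,0],[0,0,72,0,0,0],[0,0,72,0,0,0]]'|grep -E 'eef|force'; python3 steer.py '[[0,0,2,0,0,0],[0,0,4,0,0,0],[0,0,4,0,0,0],[0,0,4,0,0,0]]'|grep -E 'eef|force'; python3 steer.py '[[0,0,2,0,0,0],[0,0,3,0,0,0],[0,0,3,0,0,0],[0,0,3,0,0,0]]'|grep -E 'eef|force'
```

```text
eef_pos: [457.2, 20.0, 369.7]
force: [0.5, -0.3, -2.3]
grip_force: 66.4
eef_pos: [457.0, 20.1, 365.9]
force: [0.4, 0.6, -2.9]
grip_force: 66.4
eef_pos: [457.0, 20.1, 362.7]
force: [1.3, 0.9, -2.1]
grip_force: 66.4
```

```bash
python3 steer.py '[[0,0,1,0,0,0],[0,0,2,0,0,0],[0,0,2,0,0,0],[0,0,2,0,0,0]]'|grep -E 'eef|force'
```

```text
eef_pos: [457.0, 20.1, 360.7]
force: [1.0, -0.2, -1.8]
grip_force: 66.4
```

```bash
python3 steer.py '[[0,0,1,0,0,0],[0,0,3,0,0,0],[0,0,3,0,0,0],[0,0,3,0,0,0]]'|grep -E 'eef|force';python3 steer.py '[[0,0,1,0,0,0],[0,0,2,0,0,0],[0,0,2,0,0,0],[0,0,2,0,0,0]]'|grep -E 'eef|force'
```

```text
eef_pos: [457.0, 20.1, 357.9]
force: [1.0, 0.6, -0.6]
grip_force: 66.6
eef_pos: [457.0, 20.1, 356.0]
force: [0.8, -0.9, 4.0]
grip_force: 66.9
```

```bash
python3 steer.py '[[0,0,1,0,0,0],[0,0,2,0,0,0],[0,0,3,0,0,0],[0,0,3,0,0,0],[0,0,3,0,0,0]]'|grep -E 'eef|force'
```

```text
eef_pos: [457.2, 20.1, 353.5]
force: [1.5, 0.2, 8.5]
grip_force: 67.3
```

```bash
python3 steer.py '[[0,0,1,0,0,0],[0,0,1,0,0,0],[0,0,1,0,0,0]]'|grep -E 'eef|force'; python3 steer.py '[[0,0,-2,0,0,0],[0,0,-3,0,0,0],[0,0,-3,0,0,0]]' | grep -E 'eef|force'; python3 steer.py '[[0,0,0,0,0,0],[0,0,0,0,0,0],[0,0,0,0,0,0],[0,0,0,0,0,0],[0,0,0,0,0,0]]' 1.0 | grep -E 'eef|force|wid'; python3 steer.py '[[0,0,-20,0,0,0],[0,0,-50,0,0,0],[0,0,-90,0,0,0],[0,0,-110,0,0,0],[0,0,-110,0,0,0]]'
python3 - <<'E'
from h import *
for n in('top','side'):
    c=ctrl.calibration(n);im=ctrl.capture(n);cv2.imwrite(f'pics/{n}6.png',im[:,:,::-1])
    for k in blobs(masks(im)['blue'],150):
        print(n,k.mean(0).round(),[(z,*[np.round(v,1) for v in rim(c,k,z)]) for z in(212,)])
    for k in blobs(masks(im)['red'],400):
        b=cv2.boxPoints(cv2.minAreaRect(k)); P=onz(c,b,14)[:,:2]
        e=P[1]-P[0],P[2]-P[1]; L=max(e,key=np.linalg.norm)
        print(n,k.mean(0).round(),'c',P.mean(0).round(1),'sizes',[np.linalg.norm(v).round() for v in e],'yaw',np.degrees(np.arctan2(L[1],L[0])).round(1))
E
```

```text
eef_pos: [457.2, 20.1, 352.7]
force: [-0.1, -0.1, 11.5]
grip_force: 67.4
eef_pos: [457.1, 20.1, 355.1]
force: [0.9, 0.2, 5.7]
grip_force: 67.0
eef_pos: [456.9, 20.1, 354.5]
force: [1.1, 0.5, 0.7]
grip_width: 0.996
grip_force: 0.0
time_s: 16.65
eef_pos: [456.9, 20.2, 467.2]
ee_rot: [0.001, 0.977, 0.215, 0.002]
force: [-0.6, 0.1, -0.6]
grip_width: 0.997
grip_force: 0.0
top [435. 239.] c [ 453.9 -298.1] sizes [np.float64(52.0), np.float64(150.0)] yaw -166.3
top [352. 142.] c [ 671.2 -112.1] sizes [np.float64(51.0), np.float64(151.0)] yaw -175.2
top [564.  66.] c [ 867.  -599.4] sizes [np.float64(200.0), np.float64(314.0)] yaw -112.5
side [351. 205.] [(212, array([456.7,  23. ]), np.float64(1.6))]
side [300. 173.] c [ 674.5 -108.4] sizes [np.float64(61.0), np.float64(162.0)] yaw -175.9
side [407. 160.] c [ 454.6 -293.3] sizes [np.float64(62.0), np.float64(151.0)] yaw -166.6
side [310.  62.] c [ 928.4 -556.5] sizes [np.float64(213.0), np.float64(329.0)] yaw 144.8
```

Run:
```python
from h import *
t,s=ctrl.calibration('top'),ctrl.calibration('side')
print('stop top inner',onz(t,[(222,221),(189,272)],58.6).round(1).tolist()); print('low edge',onz(s,[(302,285),(329,341)],30).round(1).tolist())
a=np.radians(13.7);print(move((453.9,-298.1,250),frame((np.cos(a),np.sin(a),0),(0,0,-1))))
```

```text
stop top inner [[479.9, 170.0, 58.6], [370.5, 234.3, 58.6]]
low edge [[482.7, 178.1, 30.0], [373.3, 253.8, 30.0]]
(array([-136.3,  287.6,  214. ]), array([-0.   ,  0.001,  0.195]))
```

```bash
python3 steer.py '[[-20,42,10,0,0,0.1],[-40,84,30,0,0,0.195],[-60,126,60,0,0,0.195],[-80,168,90,0,0,0.195],[-100,211,120,0,0,0.195],[-118,250,150,0,0,0.195],[-136.3,287.6,180,0,0,0.195],[-136.3,287.6,214,0,0,0.195]]' 1.0|grep -E 'eef|time';python3 steer.py '[[0,0,0,0,0,0],[0,0,0,0,0,0],[0,0,0,0,0,0]]'|grep -E 'eef|force|wid'
python3 - <<'E'
from h import *
a=np.radians(13.7);print(move((453.9,-298.1,174),frame((np.cos(a),np.sin(a),0),(0,0,-1))))
E
```

```text
time_s: 17.55
eef_pos: [453.6, -301.1, 249.4]
eef_pos: [454.6, -297.4, 252.3]
force: [-0.2, 0.3, 1.1]
grip_width: 1.005
grip_force: 0.0
(array([-0.9,  0.4, 78.3]), array([ 0.002, -0.001,  0.001]))
```

```bash
python3 steer.py '[[-0.9,0.4,40,0,0,0],[-0.9,0.4,65,0,0,0],[-0.9,0.4,76,0,0,0],[-0.9,0.4,76,0,0,0],[-0.9,0.4,76,0,0,0]]'|grep -E 'eef|force|wid'; python3 steer.py '[[0,0,0,0,0,0],[0,0,0,0,0,0]]'|grep -E 'eef|force|wid'
```

```text
eef_pos: [453.9, -298.8, 176.4]
force: [0.9, -0.5, -0.1]
grip_width: 0.999
grip_force: 0.0
eef_pos: [453.6, -298.9, 175.9]
force: [-0.3, 1.1, 0.1]
grip_width: 0.999
grip_force: 0.0
```

```bash
python3 steer.py '[[0,0,2,0,0,0],[0,0,2,0,0,0],[0,0,2,0,0,0],[0,0,2,0,0,0],[0,0,2,0,0,0],[0,0,2,0,0,0]]' 0.0 60|grep -E 'eef|force|wid'; python3 steer.py '[[0,0,-20,0,0,0],[0,0,-50,0,0,0],[0,0,-100,0,0,0],[0,0,-150,0,0,0],[0,0,-150,0,0,0],[0,0,-150,0,0,0]]'
python3 - <<'E'
from h import *
s=ctrl.sense()
for n in('side','wrist'):
    im=ctrl.capture(n);cv2.imwrite(f'pics/{n}7.png',im[:,:,::-1])
np.save('slope.npy',0)
ux=np.array([.5075,.8616,0]);N=-.5*ux+np.array([0,0,.866]);X=.866*ux+np.array([0,0,.5]);O=np.array([435,210.5,30])
print(move(O+X*90+N*(2+172+60),frame(X,-N)),'target',(O+X*90+N*234).round(1))
E
```

```text
eef_pos: [453.5, -298.9, 173.1]
force: [-0.3, 1.0, 5.3]
grip_width: 0.565
grip_force: 62.6
time_s: 19.75
eef_pos: [453.3, -298.6, 322.9]
ee_rot: [0.0, 0.993, 0.119, 0.0]
force: [-0.2, 0.2, -1.9]
grip_width: 0.569
grip_force: 62.4
(array([  75.6, -470.7,   44.5]), array([ 0.206,  0.496, -0.782])) target [415.2 176.8 277.6]
```

View pics/wrist7.png

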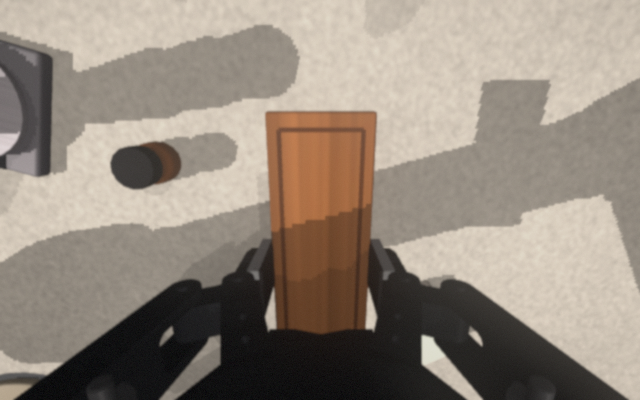

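The plaque is held square, centred at column 320. I'll carry it over the stack at a safe height and then tilt it.

```bash
rm slope.npy; python3 steer.py '[[0,0,-45,0,0,0],[5,-30,-85,0,0,0],[11,-75,-110,0,0,0],[17,-122,-112,0,0,0],[23,-169,-112,0,0,0],[29,-216,-112,0,0,0],[35,-263,-112,0,0,0],[41,-310,-112,0,0,0]]'|grep -E 'eef|force'; python3 steer.py '[[6,-45,0,0,0,0],[12,-92,0,0,0,0],[18,-138,0,0,0,0],[18,-138,0,0,0,0]]' | grep -E 'eef|rot|force|wid'
cat > sl.py <<'E'
from h import *
import sys
ux=np.array([.5075,.8616,0]);N=-.5*ux+np.array([0,0,.866]);X=.866*ux+np.array([0,0,.5]);O=np.array([435,210.5,30])
xx,n=map(float,sys.argv[1:3])  # plaque centre x on the slope, tip height off it
s=ctrl.sense();F=R(s['ee_rot']);p=s['eef_pos']+173*F.apply([0,0,1])-O
print('tip in slope x,y,z',np.round([p@X,p@np.cross(N,X),p@N],1),'force x,y,n',np.round([s['force']@X,s['force']@np.cross(N,X),s['force']@N],1),'move',*move(O+X*xx+N*(n+173),frame(X,-N)))
E
python3 sl.py 90 60
```

```text
eef_pos: [419.4, 13.8, 433.2]
force: [1.2, 0.2, -0.8]
grip_force: 62.9
eef_pos: [403.7, 154.5, 433.1]
ee_rot: [-0.001, 0.992, 0.122, -0.002]
force: [0.2, -0.6, -0.5]
grip_width: 0.572
grip_force: 62.8
tip in slope x,y,z [ 59.4  -0.9 231.4] force x,y,n [-0.6 -0.5 -0.2] move [ 17.4 -19.  156.4] [ 0.205  0.498 -0.775]
```

```bash
python3 steer.py '[[2,-3,10,0.029,0.071,-0.111],[4,-6,25,0.058,0.142,-0.221],[6,-9,45,0.088,0.213,-0.332],[9,-11,65,0.117,0.285,-0.443],[12,-14,90,0.146,0.356,-0.554],[15,-17,115,0.176,0.427,-0.664],[17,-19,140,0.205,0.498,-0.775],[17.4,-19,156.4,0.205,0.498,-0.775]]' | grep -E 'eef|rot|force|wid'; python3 steer.py '[[0,0,0,0,0,0],[0,0,0,0,0,0]]'|grep time;  python3 sl.py 90 12
```

```text
eef_pos: [416.9, 172.4, 275.9]
ee_rot: [-0.127, 0.84, 0.477, 0.226]
force: [-0.2, 0.3, -0.3]
grip_width: 0.566
grip_force: 62.9
time_s: 22.05
tip in slope x,y,z [88.  -4.9 62.6] force x,y,n [ 0.1 -0.3 -1.8] move [ 2.  -4.2 50.5] [ 0.005  0.    -0.006]
```

```bash
python3 steer.py '[[1,-2,20,0,0,0],[2,-4.2,40,0.005,0,-0.006],[2,-4.2,50,0.005,0,-0.006],[2,-4.2,50,0.005,0,-0.006]]' | grep -E 'force|wid';  python3 sl.py 90 6;python3 steer.py '[[0,0,3,0,0,0],[0,0,6,0,0,0],[0,0,6,0,0,0]]' | grep -E 'force'; python3 sl.py 90 2
```

```text
force: [-0.5, -0.2, -0.3]
grip_width: 0.575
grip_force: 62.8
tip in slope x,y,z [90.6  0.2 12.4] force x,y,n [-0.5  0.3 -0. ] move [-0.6  0.3  6.4] [ 0.    -0.001  0.001]
force: [0.5, 0.2, -0.3]
grip_force: 62.8
tip in slope x,y,z [90.8 -0.1  6.9] force x,y,n [ 0.2 -0.3 -0.5] move [-0.6  0.1  4.9] [ 0.002 -0.001  0.002]
```

```bash
for i in 1; do python3 steer.py '[[0,0,1,0,0,0],[0,0,3,0,0,0],[0,0,3,0,0,0],[0,0,3,0,0,0]]' | grep -E 'force:'; python3 sl.py 90 2; python3 steer.py '[[0,0,1,0,0,0],[0,0,2,0,0,0],[0,0,2,0,0,0]]' | grep -E 'force:'; python3 sl.py 90 2; done
```

```text
force: [-0.4, -0.5, -1.2]
grip_force: 62.8
tip in slope x,y,z [90.7  0.1  3.7] force x,y,n [-1.1  0.1 -0.8] move [-0.5  0.3  1.7] [ 0.001 -0.001  0.002]
force: [-5.3, -6.0, 6.4]
grip_force: 64.0
tip in slope x,y,z [90.7  0.   2. ] force x,y,n [-3.6  1.5  9.4] move [-0.5  0.3  0. ] [ 0.001 -0.001  0.002]
```

```bash
python3 steer.py '[[-2,0,-0.7,0,0,0],[-4,0,-0.7,0,0,0],[-6,0,-0.7,0,0,0],[-8,0,-0.7,0,0,0],[-10,0,-0.7,0,0,0],[-10,0,-0.7,0,0,0]]'| grep -E 'force:'; python3 sl.py 80 2; python3 steer.py '[[-1,0,0,0,0,0],[-2,0,0,0,0,0],[-3,0,0,0,0,0],[-3,0,0,0,0,0]]' | grep -E 'force:'; python3 sl.py 80 2
```

```text
force: [-0.1, -0.5, -0.8]
grip_force: 62.9
tip in slope x,y,z [80.4  0.1  2.3] force x,y,n [-0.8 -0.2 -0.4] move [-0.2  0.3  0.3] [ 0.001 -0.001  0.001]
force: [-0.3, 0.3, -0.4]
grip_force: 62.9
tip in slope x,y,z [77.6  0.   2.3] force x,y,n [-0.1  0.4 -0.4] move [2.6 0.2 0.3] [ 0.001 -0.001  0.002]
```

```bash
python3 steer.py '[[-1,0,0,0,0,0],[-2,0,0,0,0,0],[-2,0,0,0,0,0]]'| grep -E 'force:'; python3 sl.py 80 2; python3 steer.py '[[-1,0,0,0,0,0],[-2,0,0,0,0,0],[-2,0,0,0,0,0]]' | grep -E 'force:'; python3 sl.py 80 2
```

```text
force: [-0.7, 0.3, -0.7]
grip_force: 62.9
tip in slope x,y,z [75.5  0.1  2.3] force x,y,n [-0.4  0.8 -0.5] move [4.6 0.3 0.3] [ 0.001 -0.001  0.001]
force: [-0.3, 0.4, -0.8]
grip_force: 62.9
tip in slope x,y,z [73.5  0.   2.3] force x,y,n [-0.3  0.4 -0.8] move [6.6 0.2 0.3] [ 0.001 -0.001  0.001]
```

```bash
python3 steer.py '[[-1,0,0,0,0,0],[-2,0,0,0,0,0],[-2,0,0,0,0,0]]'| grep -E 'force:'; python3 sl.py 80 2; python3 steer.py '[[-1,0,0,0,0,0],[-2,0,0,0,0,0],[-2,0,0,0,0,0]]' | grep -E 'force:'; python3 sl.py 80 2
```

```text
force: [2.0, 7.6, 3.4]
grip_force: 62.8
tip in slope x,y,z [73.  -0.3  2.7] force x,y,n [ 8.2  2.1 -0.8] move [7.6 0.  0.7] [ 0.002 -0.004  0.001]
force: [4.9, 15.7, 7.9]
grip_force: 62.8
tip in slope x,y,z [72.8 -0.5  3.1] force x,y,n [17.8  3.8 -1.2] move [ 8.4 -0.2  1.2] [ 0.002 -0.007 -0.   ]
```

```bash
python3 steer.py '[[1.5,0,0.5,0,0,0],[1.5,0,1,0,0,0],[1.5,0,1.5,0,0,0],[1.5,0,1.5,0,0,0],[1.5,0,1.5,0,0,0]]'| grep -E 'force:'; python3 sl.py 75 2
```

```text
force: [-6.1, -0.2, 18.4]
grip_force: 64.9
tip in slope x,y,z [73.1 -0.3  2. ] force x,y,n [ 6.4  5.2 17.6] move [2.8 0.1 0. ] [ 0.002 -0.005  0.002]
```

```bash
python3 steer.py '[[0,0,-0.5,0,0,0],[0,0,-0.5,0,0,0],[0,0,-0.5,0,0,0],[0,0,-0.5,0,0,0]]'| grep -E 'force:'; python3 sl.py 75 2; python3 steer.py '[[0,0,0,0,0,0],[0,0,0,0,0,0],[0,0,0,0,0,0],[0,0,0,0,0,0],[0,0,0,0,0,0]]' 1.0| grep -E 'force:|wid'; python3 steer.py '[[0,0,-20,0,0,0],[0,0,-60,0,0,0],[0,0,-100,0,0,0],[0,0,-120,0,0,0],[0,0,-120,0,0,0]]'| grep -E 'force:|time'
python3 - <<'E'
from h import *
im=ctrl.capture('side')[:,:,::-1];cv2.imwrite('pics/side8.png',im)
im2=ctrl.capture('wrist')[:,:,::-1];cv2.imwrite('pics/wrist8.png',im2)
cv2.imwrite('pics/c8.png',np.hstack([cv2.resize(im[170:390,180:400],(400,400)),cv2.resize(im2,(400,250))[:400] if 0 else cv2.copyMakeBorder(cv2.resize(im2,(400,250)),75,75,0,0,0)]))
a=np.radians(4.8);print(move((671.2,-112.1,250),frame((np.cos(a),np.sin(a),0),(0,0,-1))))
E
```

```text
force: [0.1, 6.0, 9.9]
grip_force: 63.6
tip in slope x,y,z [73.  -0.3  2.1] force x,y,n [9.5 2.9 6. ] move [2.8 0.  0.1] [ 0.002 -0.005  0.001]
force: [-0.1, -0.3, 0.3]
grip_width: 1.005
grip_force: 0.0
time_s: 27.55
force: [0.2, -0.1, 0.1]
grip_force: 0.0
(array([-98.1, 367.5,  24.9]), array([-0.249, -0.485,  0.933]))
```

View pics/c8.png

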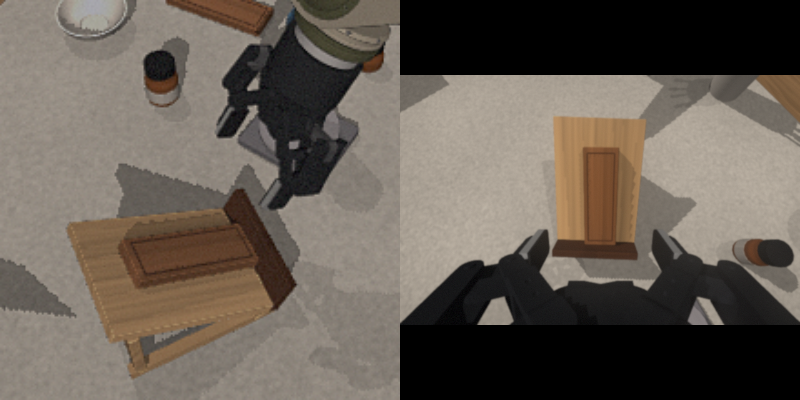

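The first plaque lies flat and square, with its end at the stop. Next is the second plaque, after rising and levelling the tool.

Run:
```python
from h import *
a=np.radians(4.8);f=frame((np.cos(a),np.sin(a),0),(0,0,-1));s=ctrl.sense()
print(s['eef_pos'].round(),move((400,135,440),f), 'second leg', np.round(f.inv().apply(np.array([671.2-400,-112.1-135,0])),1))
```

```text
[391. 137. 320.] (array([  62.7,    8.8, -102.3]), array([-0.249, -0.485,  0.933])) second leg [249.6 268.9   0. ]
```

```bash
python3 steer.py '[[10,1,-20,-0.031,-0.061,0.117],[20,3,-45,-0.062,-0.121,0.233],[30,4,-70,-0.093,-0.182,0.35],[42,6,-90,-0.125,-0.243,0.467],[55,8,-102.3,-0.156,-0.303,0.583],[62.7,8.8,-102.3,-0.187,-0.364,0.7],[62.7,8.8,-102.3,-0.218,-0.424,0.816],[62.7,8.8,-102.3,-0.249,-0.485,0.933]]'| grep -E 'eef|rot'; python3 steer.py '[[34,36,0,0,0,0],[68,73,0,0,0,0],[101,109,0,0,0,0],[134,145,0,0,0,0],[167,181,10,0,0,0],[200,216,45,0,0,0],[232,250,85,0,0,0],[249.6,268.9,125,0,0,0]]'| grep -E 'eef|rot'; python3 steer.py '[[0,0,45,0,0,0],[0,0,62,0,0,0],[0,0,62,0,0,0],[0,0,62,0,0,0]]'| grep -E 'eef|rot|time'
python3 - <<'E'
from h import *
a=np.radians(4.8);print(move((671.2,-112.1,174),frame((np.cos(a),np.sin(a),0),(0,0,-1))))
E
```

```text
eef_pos: [400.5, 135.7, 438.9]
ee_rot: [0.001, 0.999, 0.04, -0.002]
eef_pos: [664.7, -105.6, 326.1]
ee_rot: [-0.0, 0.999, 0.042, -0.0]
time_s: 29.65
eef_pos: [663.5, -104.2, 267.1]
ee_rot: [-0.0, 0.999, 0.042, -0.0]
(array([ 7. ,  8.6, 93.1]), array([-0.   ,  0.   ,  0.001]))
```

```bash
python3 steer.py '[[7,8.6,30,0,0,0],[7,8.6,65,0,0,0],[7,8.6,88,0,0,0],[7,8.6,91,0,0,0],[7,8.6,91,0,0,0],[7,8.6,91,0,0,0]]'|grep -E 'eef|force|wid'
python3 - <<'E'
from h import *
a=np.radians(4.8);print(move((671.2,-112.1,173.3),frame((np.cos(a),np.sin(a),0),(0,0,-1))))
E
```

```text
eef_pos: [671.5, -112.6, 178.9]
force: [-0.6, -0.5, 0.2]
grip_width: 1.0
grip_force: 0.0
(array([-0.2, -0.6,  5.6]), array([ 0.002, -0.003,  0.001]))
```

```bash
python3 steer.py '[[0,0,3,0,0,0],[0,0,5,0,0,0],[0,0,5,0,0,0]]'|grep -E 'eef|force:'; python3 steer.py '[[0,0,0,0,0,0],[0,0,0,0,0,0],[0,0,0,0,0,0],[0,0,0,0,0,0],[0,0,0,0,0,0],[0,0,0,0,0,0]]' 0.0 60|grep -E 'eef|force|wid'
```

```text
eef_pos: [670.8, -112.6, 171.5]
force: [-1.2, 0.1, -0.9]
grip_force: 0.0
eef_pos: [671.0, -112.7, 171.9]
force: [0.2, 0.4, 4.9]
grip_width: 0.568
grip_force: 64.0
```

```bash
python3 steer.py '[[0,0,-15,0,0,0],[0,0,-50,0,0,0],[0,0,-100,0,0,0],[0,0,-150,0,0,0],[0,0,-200,0,0,0],[0,0,-250,0,0,0],[0,0,-270,0,0,0],[0,0,-270,0,0,0]]'|grep -E 'eef|force|wid';python3 steer.py '[[-31,-36,0,0,0,0],[-62,-72,0,0,0,0],[-93,-108,0,0,0,0],[-124,-144,0,0,0,0],[-155,-179,0,0,0,0],[-186,-215,0,0,0,0],[-217,-251,0,0,0,0],[-245,-283.5,0,0,0,0]]'|grep -E 'eef|force|wid'; python3 steer.py '[[0,0,0,0,0,0],[0,0,0,0,0,0]]'|grep -E 'time|eef'; python3 sl.py 87 60
```

```text
eef_pos: [670.3, -112.3, 445.8]
force: [0.0, -0.3, -1.0]
grip_width: 0.563
grip_force: 63.4
eef_pos: [400.8, 150.4, 440.1]
force: [0.8, 0.2, -0.9]
grip_width: 0.563
grip_force: 63.4
time_s: 32.95
eef_pos: [402.4, 149.7, 440.7]
tip in slope x,y,z [ 58.9  -2.6 240.4] force x,y,n [ 0.  -0.6  0.1] move [ 14.1 -24.3 165.4] [ 0.249  0.485 -0.93 ]
```

```bash
python3 steer.py '[[2,-3,10,0.031,0.061,-0.116],[4,-6,25,0.062,0.121,-0.232],[6,-9,45,0.093,0.182,-0.349],[8,-12,65,0.125,0.243,-0.465],[10,-16,90,0.156,0.303,-0.581],[12,-20,115,0.187,0.364,-0.698],[14.1,-24.3,140,0.218,0.424,-0.814],[14.1,-24.3,165.4,0.249,0.485,-0.93]]' | grep -E 'rot|force|wid'; python3 steer.py '[[0,0,0,0,0,0],[0,0,0,0,0,0]]'|grep time;  python3 sl.py 87 24
```

```text
ee_rot: [-0.126, 0.846, 0.469, 0.219]
force: [0.6, 0.6, -1.3]
grip_width: 0.564
grip_force: 63.4
time_s: 33.95
tip in slope x,y,z [87.7 -2.9 65.7] force x,y,n [-0.2 -0.5 -1.7] move [-2.7 -1.9 41.7] [ 0.007  0.015 -0.033]
```

```bash
python3 steer.py '[[-1,-1,20,0.003,0.007,-0.016],[-2.7,-1.9,38,0.007,0.015,-0.033],[-2.7,-1.9,41.7,0.007,0.015,-0.033],[-2.7,-1.9,41.7,0.007,0.015,-0.033]]' | grep -E 'force:';  python3 sl.py 87 19;python3 steer.py '[[0,0,3,0,0,0],[0,0,5,0,0,0],[0,0,5,0,0,0]]' | grep -E 'force:'; python3 sl.py 87 17
```

```text
force: [-0.3, 0.2, -0.6]
grip_force: 63.4
tip in slope x,y,z [88.1  0.5 24.4] force x,y,n [-0.3  0.3 -0.5] move [-0.8  0.5  5.4] [ 0.    -0.002  0.004]
force: [0.8, -0.6, -1.3]
grip_force: 63.4
tip in slope x,y,z [87.9  0.7 19.2] force x,y,n [-0.8 -1.  -1.1] move [-0.5  0.7  2.2] [-0.    -0.003  0.005]
```

```bash
python3 steer.py '[[0,0.5,1,0,0,0],[0,0.5,2,0,0,0],[0,0.5,2,0,0,0]]' | grep -E 'force:'; python3 sl.py 87 17;python3 steer.py '[[0,0,1,0,0,0],[0,0,1.5,0,0,0],[0,0,1.5,0,0,0]]' | grep -E 'force:'; python3 sl.py 87 17
```

```text
force: [0.4, -0.6, -0.8]
grip_force: 63.4
tip in slope x,y,z [87.7  0.4 16.9] force x,y,n [-0.7 -0.6 -0.5] move [-0.3  0.3 -0.1] [-0.001 -0.002  0.005]
force: [0.2, -0.7, -0.7]
grip_force: 63.4
tip in slope x,y,z [87.7  0.5 15.3] force x,y,n [-0.8 -0.5 -0.3] move [-0.3  0.3 -1.7] [-0.001 -0.002  0.005]
```

```bash
python3 steer.py '[[0,0,1,0,0,0],[0,0,1,0,0,0],[0,0,1,0,0,0]]' | grep -E 'force:'; python3 sl.py 87 17;python3 steer.py '[[0,0,1,0,0,0],[0,0,1,0,0,0],[0,0,1,0,0,0]]' | grep -E 'force:'; python3 sl.py 87 17
```

```text
force: [-5.2, -6.3, 6.9]
grip_force: 64.5
tip in slope x,y,z [87.8  0.3 14.8] force x,y,n [-3.5  1.3 10. ] move [-0.4  0.3 -2.2] [ 0.    -0.003  0.006]
force: [-15.4, -15.8, 21.5]
grip_force: 66.8
tip in slope x,y,z [87.8  0.3 14.6] force x,y,n [-7.8  5.2 29.4] move [-0.4  0.3 -2.4] [ 0.    -0.003  0.006]
```

```bash
python3 steer.py '[[0,0,-1.6,0,0,0],[-3,0,-1.8,0,0,0],[-6,0,-1.8,0,0,0],[-9,0,-1.8,0,0,0],[-12,0,-1.8,0,0,0],[-12,0,-1.8,0,0,0]]'| grep -E 'force:'; python3 sl.py 80 15; python3 steer.py '[[-1,0,0,0,0,0],[-2,0,0,0,0,0],[-2,0,0,0,0,0]]' | grep -E 'force:'; python3 sl.py 80 15
```

```text
force: [0.1, 0.1, -1.2]
grip_force: 63.4
tip in slope x,y,z [75.2  0.4 15.1] force x,y,n [-0.4 -0.  -1.1] move [5.1 0.3 0.1] [-0.001 -0.002  0.005]
force: [0.5, 0.4, -0.5]
grip_force: 63.4
tip in slope x,y,z [73.7  0.4 15.1] force x,y,n [ 0.3 -0.2 -0.7] move [6.7 0.3 0.2] [-0.001 -0.002  0.005]
```

```bash
python3 steer.py '[[-1,0,0,0,0,0],[-1.5,0,0,0,0,0],[-1.5,0,0,0,0,0]]'| grep -E 'force:'; python3 sl.py 80 15; python3 steer.py '[[-1,0,0,0,0,0],[-1.5,0,0,0,0,0],[-1.5,0,0,0,0,0]]' | grep -E 'force:'; python3 sl.py 80 15
```

```text
force: [0.1, 1.1, 0.1]
grip_force: 63.4
tip in slope x,y,z [72.3  0.4 15.2] force x,y,n [ 0.9  0.5 -0.5] move [8.1 0.3 0.2] [-0.001 -0.003  0.005]
force: [2.4, 8.0, 3.1]
grip_force: 63.3
tip in slope x,y,z [72.1  0.1 15.5] force x,y,n [ 8.6  2.  -1.4] move [8.7 0.1 0.6] [-0.    -0.005  0.004]
```

Stop contact. Now I'll press flat, hold, release and back off.

```bash
python3 steer.py '[[0,0,0.5,0,0,0],[0,0,1,0,0,0],[0,0,1.3,0,0,0],[0,0,1.3,0,0,0],[0,0,1.3,0,0,0],[0,0,1.3,0,0,0]]'| grep -E 'force:'; python3 sl.py 75 15
```

```text
force: [-4.2, 0.0, 13.9]
grip_force: 65.0
tip in slope x,y,z [72.2  0.  14.8] force x,y,n [ 5.1  3.6 13.1] move [ 3.7  0.1 -0.2] [ 0.    -0.005  0.005]
```

```bash
python3 steer.py '[[0,0,0,0,0,0],[0,0,0,0,0,0],[0,0,-0.4,0,0,0],[0,0,-0.4,0,0,0]]'| grep -E 'force:'; python3 steer.py '[[0,0,0,0,0,0],[0,0,0,0,0,0],[0,0,0,0,0,0],[0,0,0,0,0,0],[0,0,0,0,0,0]]' 1.0| grep -E 'force:|wid'; python3 steer.py '[[0,0,-20,0,0,0],[0,0,-60,0,0,0],[0,0,-100,0,0,0],[0,0,-120,0,0,0],[0,0,-120,0,0,0],[0,0,-120,0,0,0]]'| grep -E 'force:|time'
python3 - <<'E'
from h import *
im=ctrl.capture('side')[:,:,::-1];im2=ctrl.capture('wrist')[:,:,::-1]
cv2.imwrite('pics/c9.png',np.hstack([cv2.resize(im[110:390,180:460],(420,420)),cv2.copyMakeBorder(cv2.resize(im2[50:250,180:460],(364,260)),80,80,0,0,0)]))
E
```

```text
force: [-0.6, 4.9, 7.8]
grip_force: 64.1
force: [0.1, -0.6, 0.6]
grip_width: 1.001
grip_force: 0.0
time_s: 39.45
force: [0.2, 0.3, -0.4]
grip_force: 0.0
```

View pics/c9.png

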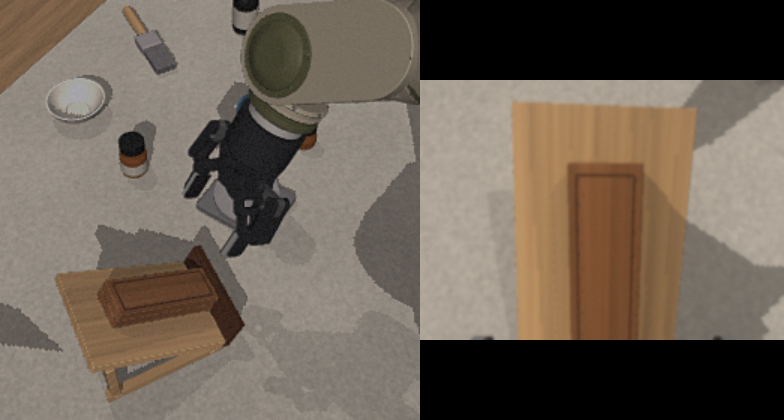

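Both plaques are stacked flat and aligned against the stop, the arm is clear, and the measured force is about 0. Handing in.

```bash
python3 -c "
from rig import ctrl
print(ctrl.finish_job())"
```

```text
the job is handed in; nothing more can be done
None
```

I handed in the job at about 39.5 s on the robot's clock: both pots are nested on the pan pot (pushes of about 13–14 N) and both plaques are stacked flat against the stop; the hand-in gave no verdict back.

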